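Line up the reagent bottles by size for the code reader

ROBOT

A 6-joint arm with a two-finger parallel gripper is mounted at the origin on the work surface. World frame = base frame: x ahead of the robot, y to its left, z up, the work surface at z = 0. Lengths are in m, angles in rad, forces in N, time in s.
With the tool pointing down it reaches from about 0.3 to 0.775 m from the base axis. Payload 14.6 kg.
Tool frame: the origin (TCP) lies at the very end of the fingers, on their centre line; the grasp point (between the pads) lies 19 mm behind it; z points along the fingers, y is the line along which they close (so a half turn about z gives the same grasp; the last joint's range is limited). The gripper opens to 94 mm and grips with 3 to 60 N. Pads are 16 mm wide; open, the fingers measure 119 mm over their backs; the gripper's body (75 mm by 177 mm) begins 78 mm behind the grasp point.
Start: joints at [1.04, 0.3, 1.521, -0, 1.321, -0.067], TCP at [0.246, 0.492, 0.205] pointing down, gripper open.
Joint ranges: [-3.03, 3.03], [-0.79, 2.21], [0.23, 2.52], [-1.04, 4.18], [0, 3.07], [-2.55, 2.55]. Speed limits (rad/s): [2.22, 2.22, 2.57, 3.14, 3.14, 3.14].

INTERFACE

Orientations are given as a unit quaternion [x, y, z, w].
In Python, from cell import bot, vision gives the robot as it stands.
- The arm moves only by the tool carry_out, never from a script. Its argument "targets" is a list of rows, each a list of 7 numbers: the opening, from 0 (shut) to 1 (fully open), then the shift along the tool's x, y, z in cm, then the turn, a rotation vector about the tool's x, y, z in rad. A call has 1 to 5 rows; each row is the pose to reach, as a shift and turn from the pose commanded when the call began, along the tool's axes at that moment; what a row does not reach only later rows make up. A row lasts 1/10 s, in which the tool goes at most 50 mm and 8.59 degrees, less where a joint would pass 70% of its speed; a pose out of reach is approached as far as the arm can. A call with a gripper value outside its range is refused whole. The fingers move at their own pace and stop on an object; the grip force is fixed at half the most. Time passes only in rows, so rows that repeat a pose let the fingers close. It gives the time, the measured TCP pose, the force, the opening and the grip force at its end, in the units of the state.
- bot.get_state(): the state, without advancing time (a new reading comes with each control period).
- vision.snapshot(name): name is "scene" or "top"; returns a dict with "color" (420x560x3 uint8, red, green, blue), "camera_matrix" (3x3 intrinsics, pixels), "R" (3x3) and "t" (3): a world point X has camera coordinates R X + t. Camera axes: x right, y down, z forward; pixel columns grow to the right and rows downward; lengths in m; the calibration is good to about 2 mm. A picture is of the moment at which its call begins. There is no depth.
- bot.sign_off(): hands the job in; it is judged then, once.
The state is a dict: "t": time; "joints": joint angles; "dq": joint speeds; "joint_efforts": joint torques, N m; "eef_pos": TCP position; "ee_rot": TCP orientation; "force": force on the tool from outside, world axes, zero at the start; "moment": the same for the moment, N m; "opening": opening from 0.0 (shut) to 1.0 (fully open); "gripper_force": force on a finger pad.
Only numpy, scipy, OpenCV 4.12 (cv2) and the standard library are available. Lean on these libraries where they do the work, as an engineer would, in place of code of your own. Each camera call takes 0.05 s, during which the arm holds its last target. There are 200 camera calls.

TASK

Stand the four brown reagent bottles on the four grey discs of the blue mat, one in the middle of each disc, in order of size: the smallest on the disc next to the black code reader, the largest on the disc farthest from it. Set them down upright without dropping, flinging or tipping any, and leave the white beaker among them standing where it is.

Things in the scene. Friction and masses are not known exactly. Their poses are not given: they have to be found in the camera images.
- bottle_s: the smallest of four brown straight-sided reagent bottles with white screw caps and a paper label band: 34 mm across from foot to cap, 60 mm tall (the cap is the top 20 mm, as wide as the body), loose, rigid, standing upright on the bench at the start, 60 g or so. Origin: centre of its underside; z up along the bottle.
- bottle_m: the second smallest of four brown straight-sided reagent bottles with white screw caps and a paper label band: 41 mm across from foot to cap, 76 mm tall (the cap is the top 20 mm, as wide as the body), loose, rigid, standing upright on the bench at the start, 110 g or so. Origin: centre of its underside; z up along the bottle.
- bottle_l: the second largest of four brown straight-sided reagent bottles with white screw caps and a paper label band: 48 mm across from foot to cap, 92 mm tall (the cap is the top 20 mm, as wide as the body), loose, rigid, standing upright on the bench at the start, 180 g or so. Origin: centre of its underside; z up along the bottle.
- bottle_xl: the largest of four brown straight-sided reagent bottles with white screw caps and a paper label band: 56 mm across from foot to cap, 108 mm tall (the cap is the top 20 mm, as wide as the body), loose, rigid, standing upright on the bench at the start, 280 g or so. Origin: centre of its underside; z up along the bottle.
- disc_a: one of four identical round grey discs with a small white centre dot, 64 mm across, 5 mm thick, fixed in a nearly straight row (about 90 mm from one to the next) on a blue mat 3 mm thick; its top is 8 mm above the bench. The letter does not tell its place in the row. Origin: centre of its underside, 3 mm above the bench; z up.
- disc_b: one of four identical round grey discs with a small white centre dot, 64 mm across, 5 mm thick, fixed in a nearly straight row (about 90 mm from one to the next) on a blue mat 3 mm thick; its top is 8 mm above the bench. The letter does not tell its place in the row. Origin: centre of its underside, 3 mm above the bench; z up.
- disc_c: one of four identical round grey discs with a small white centre dot, 64 mm across, 5 mm thick, fixed in a nearly straight row (about 90 mm from one to the next) on a blue mat 3 mm thick; its top is 8 mm above the bench. The letter does not tell its place in the row. Origin: centre of its underside, 3 mm above the bench; z up.
- disc_d: one of four identical round grey discs with a small white centre dot, 64 mm across, 5 mm thick, fixed in a nearly straight row (about 90 mm from one to the next) on a blue mat 3 mm thick; its top is 8 mm above the bench. The letter does not tell its place in the row. Origin: centre of its underside, 3 mm above the bench; z up.
- reader: code reader: a fixed black round post with a red band, 48 mm across, 70 mm tall, on the blue mat beyond one end of the row of discs, about 95 mm from the nearest disc (at the row's other end stands a white open tip pot, 48 mm across, 55 mm tall). Origin: centre of its underside, 3 mm above the bench; z up.
- beaker: bystander: a small white open beaker, 44 mm across, 50 mm tall, loose, standing between the bottles. Origin: centre of its underside; z up.
Not all that is in view belongs to the job. Leave any green or purple look-alike of the disc_a alone. Leave any purple or turquoise look-alike of the bottle_l alone.

How it is judged:
By the outcome, as a careful person would: the job done as asked, in the order asked, and still so for the second after the job is handed in, with the robot touching nothing.
It also fails if it takes over 128 s, if anything falls off the work surface, if the arm or the gripper's body presses on something with over 40 N, if the wrist force passes 120 N, or if a joint passes its speed limit or range.

## Working session

There is one attempt and no reset: what is moved stays moved. The work goes in short steps, Python scripts to look and compute and a tool call to move; the robot and the scene stay as the last step left them, time stands still between calls to the robot, and variables do not carry over. Pictures are saved under pics/ and viewed, at most 14 in all, crops included, and the job is handed in when it is done.

Besides the shell and the picture viewer there is one more tool, called after "Emit:" as name(argument=value, ...), one argument or row to a line, values as JSON. carry_out: Moves the arm, as the interface text tells. Its arguments: {"type":"object","properties":{"targets":{"type":"array"}},"required":["targets"]}

```bash
mkdir -p pics; ls; python3 - <<'E'
from cell import bot, vision
import cv2,pickle
for n in("top","scene"):
    s=vision.snapshot(n); cv2.imwrite(f"pics/{n}0.png",cv2.resize(s["color"][:,:,::-1],(800,600),interpolation=cv2.INTER_CUBIC))
    pickle.dump(s,open(n+"0.pkl","wb")); print(n,s["camera_matrix"],s["R"],s["t"])
print(bot.get_state())
E
```

```text
pics
top [[479.15709506   0.         271.37830099]
 [  0.         479.15709506 206.13871833]
 [  0.           0.           1.        ]] [[ 0.00409566 -0.99962533  0.02706323]
 [-0.98782918 -0.00825246 -0.15532355]
 [ 0.15548869 -0.02609769 -0.98749287]] [0.00575892 0.48046754 0.96620239]
scene [[460.66435105   0.         277.52290177]
 [  0.         460.66435105 207.68434123]
 [  0.           0.           1.        ]] [[-0.61216685  0.79070095 -0.00661488]
 [ 0.56715637  0.43323698 -0.70045655]
 [-0.55098585 -0.43254795 -0.71366439]] [ 0.28821607 -0.25820798  1.34969637]
{'t': 0.1, 'joints': array([ 1.04040086e+00,  3.00387670e-01,  1.52152178e+00, -8.76192957e-06,
        1.32068156e+00, -6.65663639e-02]), 'dq': array([-1.24665095e-03, -1.65433680e-03, -1.00442963e-03, -2.46229866e-04,
       -2.93731613e-03,  3.79849011e-06]), 'joint_efforts': array([ 1.00490135e-03, -5.32636678e+01, -3.53284228e+01,  7.09594740e-02,
        2.34415079e-02, -1.11057741e-04]), 'eef_pos': array([0.24592724, 0.49169563, 0.20495718]), 'ee_rot': array([ 2.29840153e-01,  9.73228265e-01, -4.78353874e-04, -1.42735931e-04]), 'force': array([ 0.65493994,  0.14977626, -0.06603041]), 'moment': array([ 0.00694075,  0.00371177, -0.0279464 ]), 'gripper_force': 0.0, 'opening': 0.9997199140095685}
```

View pics/top0.png

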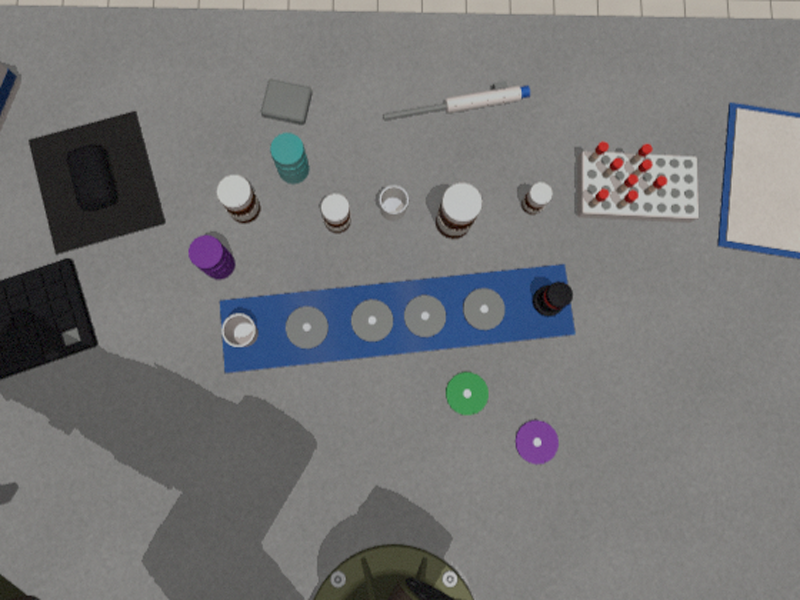

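View pics/scene0.png

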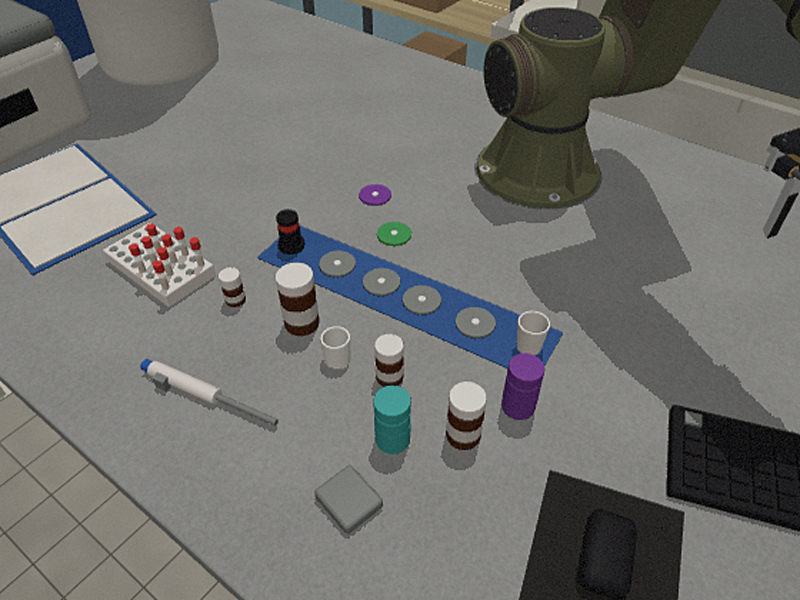

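Candidates in the top view (800 px scale):
- **Bottles:** brown s (538,197), m (336,212), l (239,198) and xl (458,210). The turquoise (290,157) and purple (211,256) look-alikes stay.
- **Discs:** grey at (484,309), (425,316), (372,320) and (307,327), from the reader at (553,298) outwards. The green (467,393) and purple (537,441) discs are excluded, and the white pot (239,330) marks the far end.

Next I'll check these in a close crop.

```bash
python3 - <<'E'
import cv2,pickle
s=pickle.load(open("top0.pkl","rb"))["color"][:,:,::-1]
for i,(r,c,h,w,k) in enumerate([(115,145,60,130,6),(115,265,60,130,6),(190,190,60,180,4)]):
    a=cv2.resize(s[r:r+h,c:c+w],None,fx=k,fy=k,interpolation=cv2.INTER_CUBIC)
    for x in range(0,w,10): cv2.putText(a,str(c+x),(x*k,8),0,.3,(0,255,255),1);cv2.line(a,(x*k,0),(x*k,a.shape[0]),(0,255,255) ,1) if x%20==0 else 0
    for y in range(0,h,10): cv2.putText(a,str(r+y),(0,y*k+4),0,.3,(0,255,255),1);cv2.line(a,(0,y*k),(a.shape[1],y*k),(0,255,255),1) if y%20==0 else 0
    cv2.imwrite(f"pics/c{i}.png",a)
E
```

```text
(no output)
```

View pics/c0.png

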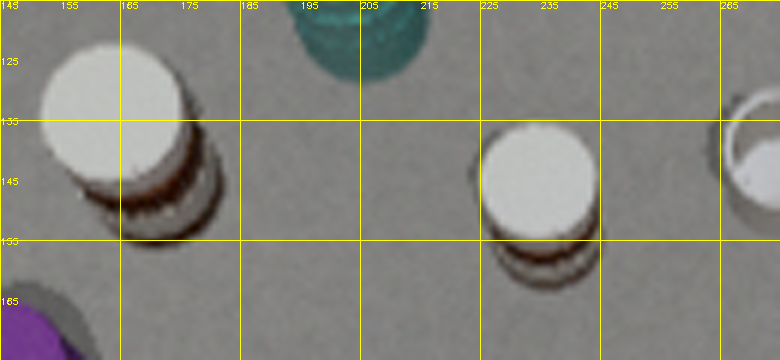

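View pics/c1.png

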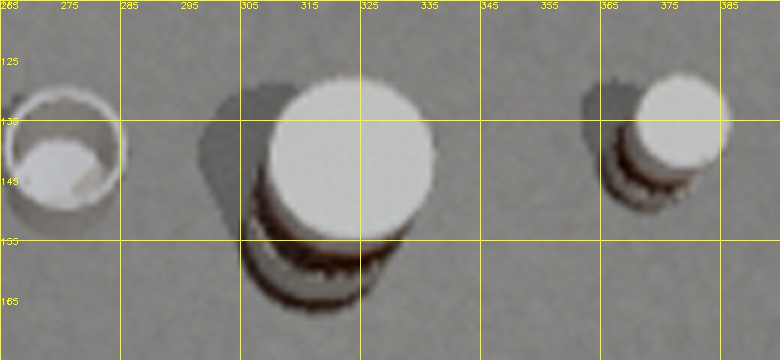

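View pics/c2.png

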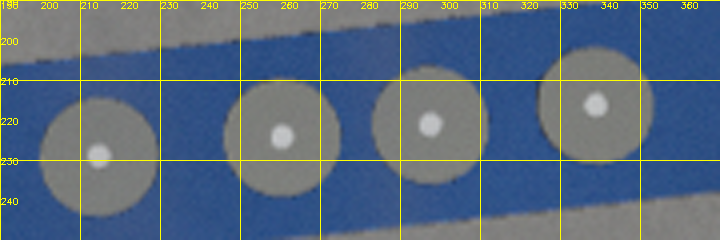

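The crops confirm the four white-capped brown bottles, by cap size: l at (163,133), m (234,145), xl (323,141) and s (378,135). The grey discs' dots are at (213.8,228.4), (259.8,223.7), (297.1,220.8) and (338.6,215.8). I'll refine these and cross-check them in the scene view.

```bash
cat >h.py <<'E'
import numpy as np,cv2
H=dict(s=.06,m=.076,l=.092,xl=.108)
def ray(s,p,z):
    K,R,t=s["camera_matrix"],s["R"],s["t"]; c=-R.T@t
    d=R.T@np.linalg.solve(K,[p[0],p[1],1]); return (c+d*(z-c[2])/d[2])[:2]
def proj(s,X):
    q=s["camera_matrix"]@(s["R"]@np.array(X)+s["t"]); return q[:2]/q[2]
def blob(s,p,thr,r=20):
    g=s["color"].min(2); m=(g>thr).astype(np.uint8)
    n,l,st,ce=cv2.connectedComponentsWithStats(m,connectivity=4)
    i=1+np.argmin(np.linalg.norm(ce[1:]-p,axis=1)); return ce[i],st[i,2:]
E
python3 - <<'E'
from h import *; import pickle
T=pickle.load(open("top0.pkl","rb"));S=pickle.load(open("scene0.pkl","rb"))
P=dict(s=(378,134.5),m=(234.4,145),l=(163.2,133.2),xl=(323.2,141.2),d1=(338.6,215.8),d2=(297.1,220.8),d3=(259.8,223.7),d4=(213.8,228.4))
for k,p in P.items():
    z=H.get(k,.008); c,st=blob(T,p,175 if k in H else 165); w=ray(T,c,z)
    q=proj(S,[*w,z]); o=""
    if k[0]=="d": b,sb=blob(S,q,160); o=(b.round(1),ray(S,b,z).round(4))
    print(k,c.round(1),st,"w",w.round(4),ray(T,p,z).round(4),"scene",(q).round(1),o)
E
```

```text
s [378.4 134.7] [ 15  14 163] w [ 0.6313 -0.2159] [ 0.6317 -0.215 ] scene [159.6 192.1] 
m [234.1 144.6] [ 19  18 266] w [0.6014 0.0866] [0.6006 0.0861] scene [271.6 241.1] 
l [163.  133.3] [ 23  22 384] w [0.6187 0.2292] [0.6188 0.2289] scene [326.7 277.3] 
xl [323.2 141. ] [ 27  25 540] w [ 0.6017 -0.0922] [ 0.6013 -0.0922] scene [205.3 192.4] 
d1 [338.6 215.9] [ 6  5 21] w [ 0.4649 -0.1372] [ 0.4652 -0.1373] scene [235.4 183.8] (array([235.6, 183.1]), array([ 0.4627, -0.1383]))
d2 [297.1 220.9] [ 5  5 22] w [ 0.4534 -0.0475] [ 0.4536 -0.0475] scene [266.4 196.4] (array([266.7, 195.9]), array([ 0.4516, -0.048 ]))
d3 [260.1 223.9] [ 5  5 22] w [0.4463 0.032 ] [0.4468 0.0326] scene [294.6 209. ] (array([295. , 208.5]), array([0.4444, 0.0317]))
d4 [214.2 228.8] [ 5  5 20] w [0.4352 0.1297] [0.4359 0.1307] scene [332.2 224.9] (array([332.3, 224.4]), array([0.4337, 0.1291]))
```

Emit:
carry_out(
  targets=[
    [0.75,-4.5,-0.7,0,0,0,0.11],
    [0.75,-9,-1.4,0,0,0,0.22],
    [0.75,-13.5,-2,0,0,0,0.33],
    [0.75,-18,-2.7,0,0,0,0.44],
    [0.75,-22.5,-3.4,0,0,0,0.55],
  ],
)

```text
t: 0.6
eef_pos: [0.4333, 0.3595, 0.2052]
ee_rot: [0.487, 0.873, -0.0, -0.0]
force: [0.5, -0.1, 0.8]
opening: 0.75
gripper_force: 0.0
```

```bash
cat >go.py <<'E'
import sys,numpy as np
from scipy.spatial.transform import Rotation as R
from cell import bot
s=bot.get_state(); q=R.from_quat(s["ee_rot"])
Rt=R.from_matrix(np.array([[0,1,0],[1,0,0],[0,0,-1.]]))
tgt=np.array([float(a) for a in sys.argv[1:4]])
print("at",s["eef_pos"].round(4),"t",s["t"],"F",s["force"].round(1),"open",round(s["opening"],3),"grip",round(s["gripper_force"],1))
print("shift cm",(q.inv().apply(tgt-s["eef_pos"])*100).round(2),"turn",(q.inv()*Rt).as_rotvec().round(3))
E
python3 go.py .6177 .229 .205
```

```text
at [0.4333 0.3595 0.2052] t 0.6 F [ 0.5 -0.1  0.8] open 0.75 grip 0.0
shift cm [-2.079e+01  8.850e+00  2.000e-02] turn [-0.     0.     0.553]
```

Emit:
carry_out(
  targets=[
    [0.75,-4.2,1.8,0,0,0,0.11],
    [0.75,-8.3,3.5,0,0,0,0.22],
    [0.75,-12.5,5.3,0,0,0,0.33],
    [0.75,-16.6,7.1,0,0,0,0.44],
    [0.75,-20.8,8.85,0,0,0,0.55],
  ],
)

```text
t: 1.1
eef_pos: [0.6183, 0.2297, 0.2051]
ee_rot: [0.706, 0.708, -0.0, -0.0]
force: [-0.1, 0.2, 0.4]
opening: 0.749
gripper_force: 0.0
```

```bash
python3 go.py .6177 .229 .036
```

```text
at [0.6183 0.2297 0.2051] t 1.1 F [-0.1  0.2  0.4] open 0.749 grip 0.0
shift cm [-0.07 -0.05 16.91] turn [-0.001  0.     0.002]
```

Descend onto l, then close.

Emit:
carry_out(
  targets=[
    [0.75,-0.05,-0.05,4,0,0,0],
    [0.75,-0.05,-0.05,8,0,0,0],
    [0.75,-0.05,-0.05,12,0,0,0],
    [0.75,-0.05,-0.05,15.5,0,0,0],
    [0.75,-0.05,-0.05,16.9,0,0,0],
  ],
)

```text
t: 1.6
eef_pos: [0.6149, 0.2299, 0.0325]
ee_rot: [0.705, 0.71, -0.002, -0.001]
force: [-0.5, -0.1, -1.0]
opening: 0.749
gripper_force: 0.0
```

Emit:
carry_out(
  targets=[
    [0.65,0,0,0,0,0,0],
    [0.55,0,0,0,0,0,0],
    [0.5,0,0,0,0,0,0],
    [0.4,0,0,0,0,0,0],
    [0.3,0,0,0,0,0,0],
  ],
)

```text
t: 2.1
eef_pos: [0.6177, 0.2309, 0.0386]
ee_rot: [0.705, 0.71, 0.002, 0.001]
force: [0.6, 0.8, 7.2]
opening: 0.505
gripper_force: 30.0
```

Emit:
carry_out(
  targets=[
    [0.3,0,0,0,0,0,0],
    [0.3,0,0,-1,0,0,0],
    [0.3,0,0,-3,0,0,0],
    [0.3,0,0,-6,0,0,0],
    [0.3,0,0,-9,0,0,0],
  ],
)

```text
t: 2.6
eef_pos: [0.6163, 0.2305, 0.1281]
ee_rot: [0.705, 0.71, -0.0, -0.0]
force: [-0.4, -0.5, -2.3]
opening: 0.506
gripper_force: 30.0
```

```bash
python3 go.py .4455 .032 .0455; python3 - <<'E'
from cell import vision
import cv2,numpy as np
a=vision.snapshot("top")["color"];b=vision.snapshot("scene")["color"]
cv2.imwrite("pics/g1.png",cv2.resize(np.hstack([a[60:260,100:400],b[100:300,200:500]])[:,:,::-1],(800,267)))
E
```

```text
at [0.6163 0.2305 0.1281] t 2.6 F [-0.4 -0.5 -2.3] open 0.506 grip 30.0
shift cm [-19.73 -17.22   8.27] turn [-0.     0.     0.007]
```

View pics/g1.png

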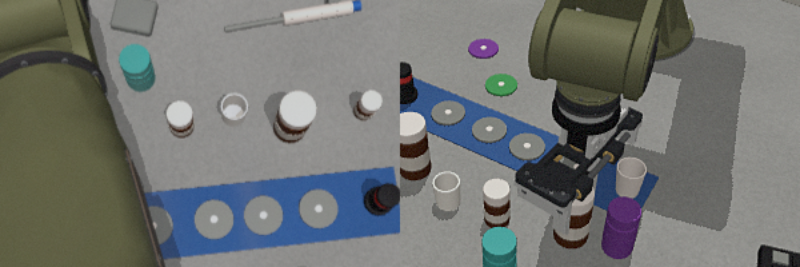

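l is gripped (opening 0.506 ≈ 48 mm) and hanging upright at about (575,215) in the right half. I'll carry it over disc 3.

Emit:
carry_out(
  targets=[
    [0.3,-1.5,-1.3,-1,0,0,0],
    [0.3,-4.5,-3.9,-1,0,0,0],
    [0.3,-7.5,-6.5,-1,0,0,0],
    [0.3,-10.5,-9.2,-1,0,0,0],
    [0.3,-13.5,-11.8,-1,0,0,0],
  ],
)

```text
t: 3.2
eef_pos: [0.4978, 0.0937, 0.1357]
ee_rot: [0.705, 0.71, -0.0, -0.0]
force: [0.8, -0.6, -2.1]
opening: 0.511
gripper_force: 30.0
```

Emit:
carry_out(
  targets=[
    [0.3,-3,-2.6,0,0,0,0],
    [0.3,-5,-4.4,0,0,0,0],
    [0.3,-6.1,-5.4,0,0,0,0],
    [0.3,-6.1,-5.4,0,0,0,0],
    [0.3,-6.1,-5.4,0,0,0,0],
  ],
)

```text
t: 3.7
eef_pos: [0.4466, 0.0337, 0.1365]
ee_rot: [0.705, 0.71, 0.0, 0.0]
force: [-0.2, 0.5, -1.7]
opening: 0.506
gripper_force: 30.0
```

```bash
python3 go.py .4455 .033 .0455
```

```text
at [0.4466 0.0337 0.1365] t 3.7 F [-0.2  0.5 -1.7] open 0.506 grip 30.0
shift cm [-0.07 -0.11  9.1 ] turn [ 0.    -0.     0.007]
```

Emit:
carry_out(
  targets=[
    [0.3,-0.05,-0.1,2.5,0,0,0],
    [0.3,-0.05,-0.1,5.5,0,0,0],
    [0.3,-0.05,-0.1,7.8,0,0,0],
    [0.3,-0.05,-0.1,8.6,0,0,0],
    [0.3,-0.05,-0.1,8.6,0,0,0],
  ],
)

```text
t: 4.2
eef_pos: [0.445, 0.0334, 0.0497]
ee_rot: [0.704, 0.71, -0.001, -0.001]
force: [-0.1, -0.1, -1.3]
opening: 0.504
gripper_force: 30.0
```

Emit:
carry_out(
  targets=[
    [0.3,0,0,0,0,0,0],
    [0.3,0,0,0.2,0,0,0],
    [0.3,0,0,0.2,0,0,0],
    [0.3,0,0,0.2,0,0,0],
  ],
)

```text
t: 4.6
eef_pos: [0.4453, 0.0328, 0.0489]
ee_rot: [0.705, 0.71, 0.0, 0.0]
force: [-0.6, 0.6, -1.5]
opening: 0.51
gripper_force: 30.0
```

Emit:
carry_out(
  targets=[
    [0.3,0,0,0.1,0,0,0],
    [0.3,0,0,0.1,0,0,0],
    [0.3,0,0,0.2,0,0,0],
    [0.3,0,0,0.2,0,0,0],
    [0.3,0,0,0.2,0,0,0],
  ],
)

```text
t: 5.1
eef_pos: [0.4451, 0.0328, 0.0466]
ee_rot: [0.705, 0.71, 0.0, 0.0]
force: [-0.9, 0.1, 0.2]
opening: 0.51
gripper_force: 30.0
```

Emit:
carry_out(
  targets=[
    [0.3,0,0,0.1,0,0,0],
    [0.3,0,0,0.1,0,0,0],
    [0.3,0,0,0.1,0,0,0],
  ],
)

```text
t: 5.4
eef_pos: [0.4452, 0.0328, 0.0465]
ee_rot: [0.705, 0.71, 0.0, 0.0]
force: [-7.0, -0.5, 19.8]
opening: 0.504
gripper_force: 30.0
```

Emit:
carry_out(
  targets=[
    [0.3,0,0,-0.1,0,0,0],
    [0.55,0,0,-0.1,0,0,0],
    [0.65,0,0,-0.1,0,0,0],
    [0.8,0,0,-0.1,0,0,0],
    [0.8,0,0,-0.1,0,0,0],
  ],
)

```text
t: 5.9
eef_pos: [0.445, 0.0328, 0.0464]
ee_rot: [0.705, 0.71, -0.0, -0.0]
force: [0.2, 0.6, -1.1]
opening: 0.768
gripper_force: 0.0
```

Emit:
carry_out(
  targets=[
    [0.8,0,0,-2,0,0,0],
    [0.8,0,0,-5,0,0,0],
    [0.8,0,0,-9,0,0,0],
    [0.8,0,0,-12,0,0,0],
    [0.8,0,0,-13,0,0,0],
  ],
)

```text
t: 6.4
eef_pos: [0.446, 0.0329, 0.1792]
ee_rot: [0.705, 0.71, 0.002, 0.002]
force: [-0.9, -0.8, -0.2]
opening: 0.799
gripper_force: 0.0
```

```bash
python3 go.py .6003 .086 .026
```

```text
at [0.446  0.0329 0.1792] t 6.4 F [-0.9 -0.8 -0.2] open 0.799 grip 0.0
shift cm [ 5.21 15.4  15.39] turn [0.004 0.    0.007]
```

Released. Next is m.

Emit:
carry_out(
  targets=[
    [0.7,1.3,3.8,0,0,0,0],
    [0.7,2.6,7.7,0,0,0,0],
    [0.7,3.9,11.5,0,0,0,0],
    [0.7,5.1,15,0,0,0,0],
    [0.7,5.2,15.4,0,0,0,0],
  ],
)

```text
t: 6.9
eef_pos: [0.6004, 0.0869, 0.1739]
ee_rot: [0.704, 0.71, -0.001, -0.001]
force: [-1.2, 0.4, -0.6]
opening: 0.698
gripper_force: 0.0
```

Emit:
carry_out(
  targets=[
    [0.7,0,0,2,0,0,0],
    [0.7,0,0,5,0,0,0],
    [0.7,0,0,7,0,0,0],
    [0.7,0,0,8,0,0,0],
    [0.7,0,0,8,0,0,0],
  ],
)

```text
t: 7.4
eef_pos: [0.5977, 0.0857, 0.0949]
ee_rot: [0.705, 0.71, -0.001, -0.001]
force: [0.5, 0.1, -0.0]
opening: 0.7
gripper_force: 0.0
```

```bash
python3 go.py .6003 .086 .028
```

```text
at [0.5977 0.0857 0.0949] t 7.4 F [ 0.5  0.1 -0. ] open 0.7 grip 0.0
shift cm [0.03 0.28 6.69] turn [-0.003  0.     0.007]
```

Emit:
carry_out(
  targets=[
    [0.7,0,0.2,2,0,0,0],
    [0.7,0,0.2,4.5,0,0,0],
    [0.7,0,0.2,6.2,0,0,0],
    [0.7,0,0.2,6.6,0,0,0],
    [0.7,0,0.2,6.6,0,0,0],
  ],
)

```text
t: 7.9
eef_pos: [0.6009, 0.0859, 0.0311]
ee_rot: [0.705, 0.71, 0.0, 0.0]
force: [-0.6, 0.9, -0.8]
opening: 0.697
gripper_force: 0.0
```

Emit:
carry_out(
  targets=[
    [0.6,0,0,0,0,0,0],
    [0.5,0,0,0,0,0,0],
    [0.4,0,0,0,0,0,0],
    [0.25,0,0,0,0,0,0],
    [0.25,0,0,0,0,0,0],
  ],
)

```text
t: 8.4
eef_pos: [0.601, 0.086, 0.0311]
ee_rot: [0.705, 0.71, 0.0, 0.0]
force: [-0.9, -0.7, 5.0]
opening: 0.433
gripper_force: 30.0
```

Emit:
carry_out(
  targets=[
    [0.25,0,0,0,0,0,0],
    [0.25,0,0,-1,0,0,0],
    [0.25,0,0,-4,0,0,0],
    [0.25,0,0,-8,0,0,0],
    [0.25,0,0,-12,0,0,0],
  ],
)

```text
t: 8.9
eef_pos: [0.6002, 0.0859, 0.152]
ee_rot: [0.705, 0.71, -0.0, -0.0]
force: [-0.1, 0.0, -1.1]
opening: 0.432
gripper_force: 30.0
```

```bash
python3 go.py .4525 -.0477 .038
```

```text
at [0.6002 0.0859 0.152 ] t 8.9 F [-0.1  0.  -1.1] open 0.432 grip 30.0
shift cm [-13.26 -14.85  11.41] turn [-0.001  0.     0.007]
```

Emit:
carry_out(
  targets=[
    [0.25,-1.3,-1.5,-0.5,0,0,0],
    [0.25,-4,-4.5,-0.5,0,0,0],
    [0.25,-6.6,-7.4,-0.5,0,0,0],
    [0.25,-9,-10.1,-0.5,0,0,0],
    [0.25,-11,-12.3,-0.5,0,0,0],
  ],
)

```text
t: 9.4
eef_pos: [0.4769, -0.0259, 0.1558]
ee_rot: [0.705, 0.71, -0.0, 0.0]
force: [1.1, 0.3, -1.1]
opening: 0.433
gripper_force: 30.0
```

Emit:
carry_out(
  targets=[
    [0.25,-1.8,-2,0,0,0,0],
    [0.25,-2.2,-2.6,0,0,0,0],
    [0.25,-2.2,-2.6,2.5,0,0,0],
    [0.25,-2.2,-2.6,5,0,0,0],
    [0.25,-2.2,-2.6,5,0,0,0],
  ],
)

```text
t: 9.9
eef_pos: [0.4514, -0.0466, 0.1034]
ee_rot: [0.705, 0.71, -0.001, -0.002]
force: [-0.4, -0.1, -1.3]
opening: 0.431
gripper_force: 30.0
```

```bash
python3 go.py .4525 -.0477 .0405
```

```text
at [ 0.4514 -0.0466  0.1034] t 9.9 F [-0.4 -0.1 -1.3] open 0.431 grip 30.0
shift cm [-0.12  0.14  6.29] turn [-0.004 -0.001  0.007]
```

Emit:
carry_out(
  targets=[
    [0.25,-0.1,0,2,0,0,0],
    [0.25,-0.1,0,4,0,0,0],
    [0.25,-0.1,0,5.5,0,0,0],
    [0.25,-0.1,0,6,0,0,0],
    [0.25,-0.1,0,6,0,0,0],
  ],
)

```text
t: 10.4
eef_pos: [0.453, -0.048, 0.046]
ee_rot: [0.705, 0.71, -0.0, -0.0]
force: [-0.0, -0.8, -0.8]
opening: 0.436
gripper_force: 30.0
```

Emit:
carry_out(
  targets=[
    [0.25,0,0,0,0,0,0],
    [0.25,0,0,0,0,0,0],
    [0.25,0,0,0,0,0,0],
  ],
)

```text
t: 10.7
eef_pos: [0.4529, -0.0482, 0.0461]
ee_rot: [0.705, 0.71, 0.0, 0.0]
force: [-0.7, 0.2, -0.4]
opening: 0.429
gripper_force: 30.0
```

Emit:
carry_out(
  targets=[
    [0.25,0,0,0.3,0,0,0],
    [0.25,0,0,0.6,0,0,0],
    [0.25,0,0,0.6,0,0,0],
    [0.25,0,0,0.6,0,0,0],
  ],
)

```text
t: 11.1
eef_pos: [0.4525, -0.0481, 0.0393]
ee_rot: [0.705, 0.71, -0.0, -0.0]
force: [0.9, 0.5, -1.3]
opening: 0.433
gripper_force: 30.0
```

Emit:
carry_out(
  targets=[
    [0.25,0,0,0.1,0,0,0],
    [0.25,0,0,0.1,0,0,0],
    [0.25,0,0,0.1,0,0,0],
  ],
)

```text
t: 11.4
eef_pos: [0.4526, -0.0481, 0.039]
ee_rot: [0.705, 0.71, -0.0, -0.0]
force: [-3.6, -0.0, 11.3]
opening: 0.432
gripper_force: 30.0
```

Contact. Release and rise.

Emit:
carry_out(
  targets=[
    [0.25,0,0,-0.05,0,0,0],
    [0.5,0,0,-0.05,0,0,0],
    [0.6,0,0,-0.05,0,0,0],
    [0.75,0,0,-0.05,0,0,0],
    [0.75,0,0,-0.05,0,0,0],
  ],
)

```text
t: 11.9
eef_pos: [0.4526, -0.0481, 0.0389]
ee_rot: [0.705, 0.71, -0.0, -0.0]
force: [-0.2, 0.5, -0.1]
opening: 0.716
gripper_force: 0.0
```

Emit:
carry_out(
  targets=[
    [0.75,0,0,-2,0,0,0],
    [0.75,0,0,-5,0,0,0],
    [0.75,0,0,-9,0,0,0],
    [0.75,0,0,-12,0,0,0],
    [0.75,0,0,-12,0,0,0],
  ],
)

```text
t: 12.4
eef_pos: [0.4542, -0.0484, 0.1626]
ee_rot: [0.705, 0.71, 0.002, 0.003]
force: [0.1, -0.7, -0.2]
opening: 0.754
gripper_force: 0.0
```

```bash
python3 go.py .6307 -.216 .02
```

```text
at [ 0.4542 -0.0484  0.1626] t 12.4 F [ 0.1 -0.7 -0.2] open 0.754 grip 0.0
shift cm [-16.87  17.44  14.4 ] turn [0.006 0.001 0.007]
```

Emit:
carry_out(
  targets=[
    [0.6,-3.3,3.4,0,0,0,0],
    [0.6,-6.6,6.8,0,0,0,0],
    [0.6,-9.9,10.2,0,0,0,0],
    [0.6,-13.2,13.6,0,0,0,0],
    [0.6,-15.8,16.4,0,0,0,0],
  ],
)

```text
t: 12.9
eef_pos: [0.6187, -0.2068, 0.1573]
ee_rot: [0.705, 0.709, -0.0, -0.001]
force: [-0.7, 0.1, 0.1]
opening: 0.6
gripper_force: 0.0
```

Emit:
carry_out(
  targets=[
    [0.6,-1.1,1,2,0,0,0],
    [0.6,-1.1,1,5,0,0,0],
    [0.6,-1.1,1,7,0,0,0],
    [0.6,-1.1,1,7.5,0,0,0],
    [0.6,-1.1,1,7.5,0,0,0],
  ],
)

```text
t: 13.4
eef_pos: [0.6274, -0.2157, 0.083]
ee_rot: [0.705, 0.71, -0.0, -0.001]
force: [-0.1, -0.3, -0.2]
opening: 0.6
gripper_force: 0.0
```

```bash
python3 go.py .6307 -.216 .02
```

```text
at [ 0.6274 -0.2157  0.083 ] t 13.4 F [-0.1 -0.3 -0.2] open 0.6 grip 0.0
shift cm [-0.03  0.34  6.3 ] turn [-0.002 -0.001  0.007]
```

Emit:
carry_out(
  targets=[
    [0.6,0,0.2,2,0,0,0],
    [0.6,0,0.25,4.5,0,0,0],
    [0.6,0,0.25,5.8,0,0,0],
    [0.6,0,0.25,6.2,0,0,0],
    [0.6,0,0.25,6.2,0,0,0],
  ],
)

```text
t: 13.9
eef_pos: [0.6305, -0.2159, 0.0225]
ee_rot: [0.705, 0.71, 0.0, 0.0]
force: [-0.5, -0.9, 1.1]
opening: 0.602
gripper_force: 0.0
```

Emit:
carry_out(
  targets=[
    [0.5,0,0,0,0,0,0],
    [0.4,0,0,0,0,0,0],
    [0.3,0,0,0,0,0,0],
    [0.15,0,0,0,0,0,0],
    [0.15,0,0,0,0,0,0],
  ],
)

```text
t: 14.4
eef_pos: [0.6306, -0.216, 0.0226]
ee_rot: [0.705, 0.71, 0.0, 0.0]
force: [-0.0, -0.1, 6.2]
opening: 0.355
gripper_force: 30.0
```

Emit:
carry_out(
  targets=[
    [0.15,0,0,0,0,0,0],
    [0.15,0,0,-1,0,0,0],
    [0.15,0,0,-4,0,0,0],
    [0.15,0,0,-8,0,0,0],
    [0.15,0,0,-12,0,0,0],
  ],
)

```text
t: 14.9
eef_pos: [0.6299, -0.2157, 0.1435]
ee_rot: [0.705, 0.71, -0.0, -0.0]
force: [-0.4, 0.2, -0.3]
opening: 0.352
gripper_force: 30.0
```

```bash
python3 go.py .464 -.1377 .03
```

```text
at [ 0.6299 -0.2157  0.1435] t 14.9 F [-0.4  0.2 -0.3] open 0.352 grip 30.0
shift cm [  7.91 -16.52  11.37] turn [-0.001 -0.     0.007]
```

Emit:
carry_out(
  targets=[
    [0.15,0.8,-1.6,-0.5,0,0,0],
    [0.15,2.3,-4.9,-0.5,0,0,0],
    [0.15,3.9,-8.2,-0.5,0,0,0],
    [0.15,5.4,-11.3,-0.5,0,0,0],
    [0.15,6.6,-13.7,-0.5,0,0,0],
  ],
)

```text
t: 15.4
eef_pos: [0.4911, -0.1501, 0.1474]
ee_rot: [0.705, 0.71, 0.0, 0.0]
force: [-0.3, 0.5, -0.6]
opening: 0.355
gripper_force: 30.0
```

Emit:
carry_out(
  targets=[
    [0.15,1.1,-2.3,0,0,0,0],
    [0.15,1.3,-2.8,0,0,0,0],
    [0.15,1.3,-2.8,2.5,0,0,0],
    [0.15,1.3,-2.8,5,0,0,0],
    [0.15,1.3,-2.8,5,0,0,0],
  ],
)

```text
t: 15.9
eef_pos: [0.4638, -0.1378, 0.0948]
ee_rot: [0.705, 0.71, -0.001, -0.002]
force: [-0.2, 0.3, 0.9]
opening: 0.359
gripper_force: 30.0
```

```bash
python3 go.py .464 -.1377 .0315
```

```text
at [ 0.4638 -0.1378  0.0948] t 15.9 F [-0.2  0.3  0.9] open 0.359 grip 30.0
shift cm [0.   0.04 6.33] turn [-0.004 -0.001  0.007]
```

Emit:
carry_out(
  targets=[
    [0.15,0,-0.1,2,0,0,0],
    [0.15,0,-0.1,4,0,0,0],
    [0.15,0,-0.1,5.5,0,0,0],
    [0.15,0,-0.1,6.2,0,0,0],
    [0.15,0,-0.1,6.2,0,0,0],
  ],
)

```text
t: 16.4
eef_pos: [0.464, -0.1382, 0.0351]
ee_rot: [0.705, 0.71, -0.0, -0.0]
force: [-0.3, 0.1, -1.1]
opening: 0.356
gripper_force: 30.0
```

Emit:
carry_out(
  targets=[
    [0.15,0,0,0.1,0,0,0],
    [0.15,0,0,0.2,0,0,0],
    [0.15,0,0,0.2,0,0,0],
    [0.15,0,0,0.2,0,0,0],
  ],
)

```text
t: 16.8
eef_pos: [0.4639, -0.1381, 0.0333]
ee_rot: [0.705, 0.71, 0.0, 0.0]
force: [0.1, 0.3, -0.1]
opening: 0.359
gripper_force: 30.0
```

Emit:
carry_out(
  targets=[
    [0.15,0,0,0.1,0,0,0],
    [0.15,0,0,0.2,0,0,0],
    [0.15,0,0,0.2,0,0,0],
    [0.15,0,0,0.2,0,0,0],
  ],
)

```text
t: 17.2
eef_pos: [0.4637, -0.138, 0.0309]
ee_rot: [0.705, 0.71, -0.0, -0.0]
force: [0.9, -0.6, 0.8]
opening: 0.357
gripper_force: 30.0
```

Emit:
carry_out(
  targets=[
    [0.15,0,0,0.1,0,0,0],
    [0.15,0,0,0.1,0,0,0],
    [0.15,0,0,0.1,0,0,0],
  ],
)

```text
t: 17.5
eef_pos: [0.4638, -0.1381, 0.0306]
ee_rot: [0.705, 0.71, 0.0, 0.0]
force: [-4.4, 1.2, 9.2]
opening: 0.359
gripper_force: 30.0
```

Contact as expected. Release, rise and go on to xl.

Emit:
carry_out(
  targets=[
    [0.15,0,0,-0.05,0,0,0],
    [0.45,0,0,-0.05,0,0,0],
    [0.55,0,0,-0.05,0,0,0],
    [0.7,0,0,-0.05,0,0,0],
    [0.7,0,0,-0.05,0,0,0],
  ],
)

```text
t: 18.0
eef_pos: [0.4637, -0.138, 0.0304]
ee_rot: [0.705, 0.71, -0.0, -0.0]
force: [-1.1, 0.7, -0.1]
opening: 0.658
gripper_force: 0.0
```

Emit:
carry_out(
  targets=[
    [0.7,0,0,-2,0,0,0],
    [0.7,0,0,-5,0,0,0],
    [0.85,0,0,-9,0,0,0],
    [0.85,0,0,-13,0,0,0],
    [0.85,0,0,-15,0,0,0],
  ],
)

```text
t: 18.5
eef_pos: [0.4644, -0.1383, 0.1838]
ee_rot: [0.705, 0.71, 0.001, 0.002]
force: [0.4, 0.5, -1.2]
opening: 0.846
gripper_force: 0.0
```

```bash
python3 go.py .6008 -.0925 .045
```

```text
at [ 0.4644 -0.1383  0.1838] t 18.5 F [ 0.4  0.5 -1.2] open 0.846 grip 0.0
shift cm [ 4.5  13.62 13.92] turn [0.004 0.001 0.007]
```

Emit:
carry_out(
  targets=[
    [0.85,1.1,3.4,0,0,0,0],
    [0.85,2.3,6.8,0,0,0,0],
    [0.85,3.4,10.2,0,0,0,0],
    [0.85,4.4,13.2,0,0,0,0],
    [0.85,4.5,13.6,0,0,0,0],
  ],
)

```text
t: 19.0
eef_pos: [0.6012, -0.0908, 0.1796]
ee_rot: [0.704, 0.71, -0.0, -0.0]
force: [0.4, -0.9, -0.3]
opening: 0.853
gripper_force: 0.0
```

Emit:
carry_out(
  targets=[
    [0.85,0,0,2,0,0,0],
    [0.85,0,0,4,0,0,0],
    [0.85,0,0,4.5,0,0,0],
    [0.85,0,0,4.5,0,0,0],
    [0.85,0,0,4.5,0,0,0],
  ],
)

```text
t: 19.5
eef_pos: [0.5996, -0.0923, 0.1365]
ee_rot: [0.705, 0.71, 0.0, 0.0]
force: [-0.4, 0.3, 0.8]
opening: 0.851
gripper_force: 0.0
```

```bash
python3 go.py .6008 -.0925 .045
```

```text
at [ 0.5996 -0.0923  0.1365] t 19.5 F [-0.4  0.3  0.8] open 0.851 grip 0.0
shift cm [-0.02  0.11  9.15] turn [0.001 0.    0.007]
```

Emit:
carry_out(
  targets=[
    [0.85,0,0.1,2,0,0,0],
    [0.85,0,0.1,5,0,0,0],
    [0.85,0,0.1,8,0,0,0],
    [0.85,0,0.1,9.1,0,0,0],
    [0.85,0,0.1,9.1,0,0,0],
  ],
)

```text
t: 20.0
eef_pos: [0.6001, -0.0921, 0.0441]
ee_rot: [0.705, 0.71, -0.0, -0.001]
force: [-1.2, 0.3, -1.0]
opening: 0.851
gripper_force: 0.0
```

Emit:
carry_out(
  targets=[
    [0.75,0,0,0,0,0,0],
    [0.68,0,0,0,0,0,0],
    [0.6,0,0,0,0,0,0],
    [0.4,0,0,0,0,0,0],
    [0.4,0,0,0,0,0,0],
  ],
)

```text
t: 20.5
eef_pos: [0.601, -0.0922, 0.0455]
ee_rot: [0.705, 0.71, 0.001, 0.001]
force: [-1.0, 0.1, 5.9]
opening: 0.591
gripper_force: 30.0
```

Emit:
carry_out(
  targets=[
    [0.4,0,0,0,0,0,0],
    [0.4,0,0,-1,0,0,0],
    [0.4,0,0,-4,0,0,0],
    [0.4,0,0,-8,0,0,0],
    [0.4,0,0,-12,0,0,0],
  ],
)

```text
t: 21.0
eef_pos: [0.5998, -0.0919, 0.1659]
ee_rot: [0.705, 0.71, -0.0, -0.001]
force: [0.0, -0.4, -3.0]
opening: 0.591
gripper_force: 30.0
```

```bash
python3 go.py .4345 .1295 .055
```

```text
at [ 0.5998 -0.0919  0.1659] t 21.0 F [ 0.  -0.4 -3. ] open 0.591 grip 30.0
shift cm [ 22.26 -16.36  11.12] turn [-0.001 -0.     0.007]
```

Emit:
carry_out(
  targets=[
    [0.4,1.6,-1.2,-1.5,0,0,0],
    [0.4,4.8,-3.5,-1.5,0,0,0],
    [0.4,8,-5.9,-1.5,0,0,0],
    [0.4,11.2,-8.2,-1.5,0,0,0],
    [0.4,14.4,-10.6,-1.5,0,0,0],
  ],
)

```text
t: 21.5
eef_pos: [0.492, 0.0522, 0.1797]
ee_rot: [0.705, 0.709, -0.0, -0.0]
force: [0.8, 0.6, -3.0]
opening: 0.593
gripper_force: 30.0
```

Emit:
carry_out(
  targets=[
    [0.4,3.2,-2.3,0,0,0,0],
    [0.4,6,-4.4,0,0,0,0],
    [0.4,7.6,-5.6,0,0,0,0],
    [0.4,7.9,-5.7,0,0,0,0],
    [0.4,7.9,-5.7,0,0,0,0],
  ],
)

```text
t: 22.0
eef_pos: [0.4359, 0.1299, 0.1798]
ee_rot: [0.704, 0.71, 0.0, 0.0]
force: [0.2, -0.7, -3.6]
opening: 0.594
gripper_force: 30.0
```

Emit:
carry_out(
  targets=[
    [0.4,0,0,2,0,0,0],
    [0.4,0,0,4,0,0,0],
    [0.4,0,0,6,0,0,0],
    [0.4,0,0,6,0,0,0],
    [0.4,0,0,6,0,0,0],
  ],
)

```text
t: 22.5
eef_pos: [0.4364, 0.1292, 0.1199]
ee_rot: [0.705, 0.709, -0.0, -0.0]
force: [0.0, 0.2, -2.8]
opening: 0.594
gripper_force: 30.0
```

```bash
python3 go.py .4345 .1295 .056
```

```text
at [0.4364 0.1292 0.1199] t 22.5 F [ 0.   0.2 -2.8] open 0.594 grip 30.0
shift cm [ 0.03 -0.18  6.39] turn [-0.     0.     0.006]
```

Emit:
carry_out(
  targets=[
    [0.4,0.05,-0.15,2,0,0,0],
    [0.4,0.05,-0.15,4,0,0,0],
    [0.4,0.05,-0.15,5.5,0,0,0],
    [0.4,0.05,-0.15,6.2,0,0,0],
    [0.4,0.05,-0.15,6.2,0,0,0],
  ],
)

```text
t: 23.0
eef_pos: [0.4346, 0.1301, 0.0577]
ee_rot: [0.705, 0.71, -0.0, -0.0]
force: [1.2, -0.4, -2.1]
opening: 0.593
gripper_force: 30.0
```

Emit:
carry_out(
  targets=[
    [0.4,0,0,0.1,0,0,0],
    [0.4,0,0,0.2,0,0,0],
    [0.4,0,0,0.2,0,0,0],
    [0.4,0,0,0.2,0,0,0],
  ],
)

```text
t: 23.4
eef_pos: [0.4345, 0.1303, 0.0558]
ee_rot: [0.705, 0.71, 0.0, 0.0]
force: [-0.1, 0.3, -3.6]
opening: 0.591
gripper_force: 30.0
```

Emit:
carry_out(
  targets=[
    [0.4,0,0,0.1,0,0,0],
    [0.4,0,0,0.2,0,0,0],
    [0.4,0,0,0.2,0,0,0],
    [0.4,0,0,0.2,0,0,0],
  ],
)

```text
t: 23.8
eef_pos: [0.4344, 0.1303, 0.0535]
ee_rot: [0.705, 0.71, 0.0, 0.0]
force: [0.1, 0.4, -0.7]
opening: 0.591
gripper_force: 30.0
```

Emit:
carry_out(
  targets=[
    [0.4,0,0,0.05,0,0,0],
    [0.4,0,0,0.05,0,0,0],
    [0.4,0,0,0.05,0,0,0],
  ],
)

```text
t: 24.1
eef_pos: [0.4345, 0.1303, 0.0535]
ee_rot: [0.705, 0.71, 0.0, 0.0]
force: [-3.2, -1.6, 7.6]
opening: 0.597
gripper_force: 30.0
```

Emit:
carry_out(
  targets=[
    [0.4,0,0,-0.02,0,0,0],
    [0.65,0,0,-0.02,0,0,0],
    [0.75,0,0,-0.02,0,0,0],
    [0.9,0,0,-0.02,0,0,0],
    [0.9,0,0,-0.02,0,0,0],
  ],
)

```text
t: 24.6
eef_pos: [0.4343, 0.1303, 0.0531]
ee_rot: [0.705, 0.71, -0.0, -0.0]
force: [-1.1, -0.3, -0.5]
opening: 0.868
gripper_force: 0.0
```

Emit:
carry_out(
  targets=[
    [0.9,0,0,-2,0,0,0],
    [0.9,0,0,-5,0,0,0],
    [0.9,0,0,-9,0,0,0],
    [0.9,0,0,-13,0,0,0],
    [0.9,0,0,-15,0,0,0],
  ],
)

```text
t: 25.1
eef_pos: [0.435, 0.1304, 0.2064]
ee_rot: [0.705, 0.71, 0.002, 0.001]
force: [0.3, 0.7, -0.0]
opening: 0.902
gripper_force: 0.0
```

Emit:
carry_out(
  targets=[
    [0.9,4,-2,0,0,0,0],
    [0.9,8,-4,0,0,0,0],
    [0.9,12,-6,0,0,0,0],
    [0.9,16,-8,0,0,0,0],
    [0.9,20,-10,0,0,0,0],
  ],
)

```text
t: 25.6
eef_pos: [0.3318, 0.331, 0.2033]
ee_rot: [0.705, 0.71, 0.0, 0.0]
force: [0.2, 0.3, -0.2]
opening: 0.898
gripper_force: 0.0
```

Emit:
carry_out(
  targets=[
    [0.9,3,0,0,0,0,0],
    [0.9,6,0,0,0,0,0],
    [0.9,9,0,0,0,0,0],
    [0.9,9,0,0,0,0,0],
  ],
)

```text
t: 26.0
eef_pos: [0.3318, 0.4218, 0.2025]
ee_rot: [0.704, 0.71, -0.0, -0.0]
force: [-0.6, 1.1, -0.5]
opening: 0.898
gripper_force: 0.0
```

```bash
python3 - <<'E'
from cell import vision
from h import *
T=vision.snapshot("top");S=vision.snapshot("scene")
a=cv2.resize(T["color"][100:260,140:420,::-1],None,fx=2.8,fy=2.8,interpolation=cv2.INTER_CUBIC)
cv2.imwrite("pics/f1.png",a); cv2.imwrite("pics/f2.png",cv2.resize(S["color"][100:340,100:420,::-1],None,fx=2.4,fy=2.4,interpolation=cv2.INTER_CUBIC))
for k,d in dict(s=(.464,-.1377),m=(.4525,-.0477),l=(.4455,.032),xl=(.4345,.1295)).items():
    z=.008+H[k]; c,st=blob(T,proj(T,[*d,z]),175); print(k,st,((ray(T,c,z)-d)*1000).round(1),"mm; scene",proj(S,[*d,z]).round(1))
E
```

```text
s [ 15  15 182] [ 0.1 -0.5] mm; scene [233.7 165. ]
m [ 19  18 280] [-0.   0.2] mm; scene [265.8 172.5]
l [ 24  23 422] [-0.7 -0.9] mm; scene [295.7 179.8]
xl [ 29  27 600] [-0.2  0.4] mm; scene [336.3 190.2]
```

View pics/f1.png

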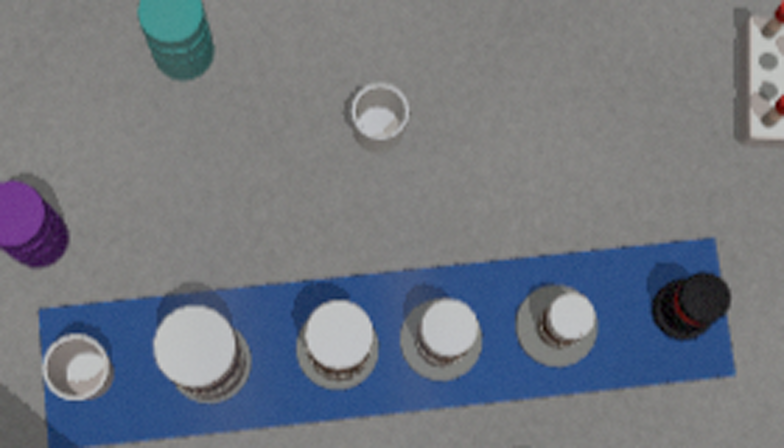

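View pics/f2.png

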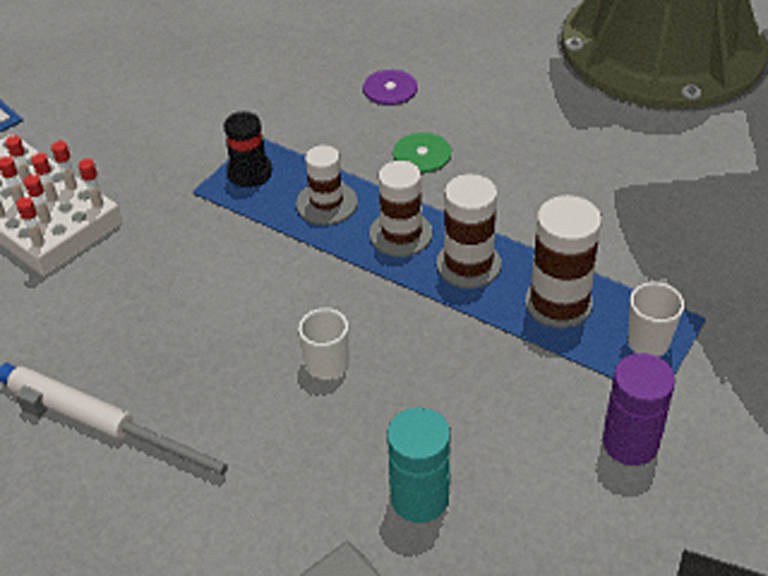

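All four bottles stand upright and within about 1 mm of their disc centres, in order from the reader (scene crop: s (323,177), m (401,208), l (469,230), xl (565,260)). The beaker at (325,343) and the look-alikes are in place, so I'm handing it in.

```bash
python3 -c "
from cell import bot
print(bot.sign_off())"
```

```text
the job is handed in; nothing more can be done
None
```

The job is handed in: in the final pictures the four bottles stand upright within about 1 mm of their disc centres, smallest next to the code reader and largest farthest away, with the beaker still standing in its place, at about 26 s on the robot's clock.

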